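# Unpack the lens canisters and stack them as a pyramid

### The arm

A 6-joint arm with a two-finger parallel gripper is mounted at the origin on the work surface. World frame = base frame: x ahead of the robot, y to its left, z up, the work surface at z = 0. Lengths are in m, angles in rad, forces in N, time in s.
With the tool pointing down it reaches from about 0.375 to 0.75 m from the base axis. Payload 9 kg.
Tool frame: the origin (TCP) lies on the centre line of the jaws, within the pads' length; the fingertips stand 25 mm ahead of it and the grasp point (between the pads) lies 6 mm ahead of it; z points along the fingers, y is the line along which they close (so a half turn about z gives the same grasp; the last joint's range is limited). The gripper opens to 85 mm and grips with 20 to 120 N. Pads are 22 mm wide; open, the fingers measure 114 mm over their backs; the gripper's body (76 mm by 85 mm) begins 54 mm behind the grasp point. The pads swing forward as they close: fully open they stand 13 mm farther back than shut.
Start: joints at [-1.477, 0.104, 0.097, 1.564, 0, 1.353], TCP at [0.184, -0.571, 0.256] pointing down, gripper open.
Joint ranges: [-2.99, 2.99], [-0.84, 1.86], [-1.1, 1.16], [-1.84, 2.11], [-1.51, 1.56], [-3.14, 3.14]. Speed limits (rad/s): [2.22, 2.22, 2.57, 3.14, 3.14, 3.14].

### API

Orientations are given as a 3x3 rotation matrix whose columns are the frame's x, y, z axes.
In Python, from station import manip, release, gripper_close, ik, readout, viewer, close_job gives the robot as it stands. Calls block until the motion is done:
- manip.movep(position, orientation): joint-space move of the TCP to a pose.
- manip.move_straight(position, ori=None, velocity=0.15): straight line of the TCP; ori=None keeps the orientation; velocity is the mean speed in m/s.
- manip.move_j(angles): joint-space move.
- release() and gripper_close(grip_force=None): open the fingers fully, or close them until they stop; grip_force is the grip in N (None keeps the last).
- manip.dwell(seconds).
- ik(position, orientation): joint angles nearest the present ones, or None.
- readout.observe(): the state.
- viewer.capture(name): name is "scene" or "top" or "wrist"; returns a dict with "color" (480x640x3 uint8, red, green, blue), "depth" (480x640 float32, m along the optical axis (not along the pixel's ray), 0 where there is no reading), "camera_matrix" (3x3 intrinsics, pixels), "T" (4x4, takes a point from camera to world coordinates). Camera axes: x right, y up, looking along -z (the intrinsics and any distortion apply to the point x, -y, -z); pixel columns grow to the right and rows downward; lengths in m; the calibration is good to about 2 mm. A picture is of the moment at which its call begins.
A pose or a line that the arm cannot do raises manip.IKError and nothing moves.
- close_job(): hands the job in; it is judged then, once.
The state is a dict: "time": time; "joints": joint angles; "joint_velocities": joint speeds; "effort": joint torques, N m; "tcp_pos": TCP position; "ee_rot": TCP orientation; "wrist_force": force on the tool from outside, world axes, zero at the start; "torque": the same for the moment, N m; "opening": finger opening in m; "finger_force": force on a finger pad.
Only numpy, scipy, OpenCV 4.12 (cv2) and the standard library are available. Lean on these libraries where they do the work, as an engineer would, in place of code of your own. Each camera call takes 0.05 s, during which the arm holds its last target. There are 200 camera calls.

### The job

Lift the instrument case's lid by its handle until it rests open on its stop, then move every lens canister from the case to the black rack and stack them there lying on their sides as a pyramid: the three grooves first, then further ones saddled in the gaps of the layer below, all centred and square across the rack. When all stand, shut the empty case's lid again; leave the bottle, the spanner and the wafer box alone.

Things in the scene. Friction and masses are not known exactly. Their poses are not given: they have to be found in the camera images.
- lid (a joint): the case lid's hinge, rad: 0 shut, 1.8 open on its stop (leaning back 13 degrees past upright); it falls shut by itself if let go below about 1.5 and rests on its stop if let go beyond about 1.6
- lid_handle (a point): middle of the black handle bar on top of the lid, 10 mm from the edge facing the robot: a round bar 11 mm thick and 100 mm long, parallel to the hinge, its centre line 52 mm off the lid plate; with the lid shut it is 130 mm above the table; turns with the lid (point axes: y along the bar, z out of the lid's top face)
- lid_hinge (a point): middle of the hinge line, along the case's y axis at the far (+x) top edge of the case, 70 mm above the table; the handle bar lies 190 mm towards -x and 60 mm up from it when the lid is shut
- case: low aluminium case 200 (x) by 250 (y) mm, walls 70 mm high, 5 thick; fixed; origin under its centre, +x away from the robot to the hinge. Black foam floor at height 10 with six nests (x = -60, -8, 44, y = -50, 50 mm), canisters lying along the case's y, centres at height 33; foam posts 13 mm high off their ends leave 34 mm free for a finger
- rack: low black stacking rack, a plate 164 (x) by 46 (y) by 12 mm fixed to the table with four raised cross bars 5 mm wide and 10 mm high, 48 mm apart, that form three grooves along its y axis; origin under its centre on the table. Canisters lie in the grooves with their axes along the rack's y, overhanging its sides by 8 mm each
- slot0 (a point): a place for a canister's centre on the rack: groove at the -x end of the rack, 35 mm above the table; axes as the rack's
- slot1 (a point): a place for a canister's centre on the rack: middle groove, 35 mm above the table; axes as the rack's
- slot2 (a point): a place for a canister's centre on the rack: groove at the +x end, 35 mm above the table; axes as the rack's
- slot3 (a point): a place for a canister's centre on the rack: second layer, gap between grooves 0 and 1, 74.2 mm above the table; axes as the rack's
- slot4 (a point): a place for a canister's centre on the rack: second layer, gap between grooves 1 and 2, 74.2 mm above the table; axes as the rack's
- slot5 (a point): a place for a canister's centre on the rack: top of the pyramid, above slots 3 and 4, 113.5 mm above the table; axes as the rack's
- can0: one of the identical steel lens canisters (some may be absent): solid-looking cylinder 46 mm in diameter and 62 mm long, about 0.25 kg, bright steel with two dark bands and black end discs; origin at its very centre; its own y axis is the cylinder's axis (it lies on its side and may roll about y). Best gripped across its two flat ends (62 mm) from above
- can1: as can0
- can2: as can0
- can3: as can0
- can4: as can0
- can5: as can0
- bottle: bystander: white round squeeze bottle, 64 mm in diameter, 170 mm high, standing; origin under its centre
- spanner: bystander: steel spanner lying on the table, 150 mm long along its x axis
- waferbox: bystander: flat round grey wafer box, 116 mm in diameter, 28 mm high; origin under its centre
Not all that is in view belongs to the job. Several things have the shape of the rack; the one meant has the colours described above.

How it is judged:
On the way, in this order (a step that is already met when the one before it is completed fails the run):
1. the lid rests open on its stop (value of joint lid above 1.74 rad), for 0.3 s.
2. every canister lies in its place in the pyramid on the rack (((distance between can0 and slot0 below 0.014 m and angle between the y axis of can0 and the y axis of rack, either way round below 0.2 rad) or (distance between can0 and slot1 below 0.014 m and angle between the y axis of can0 and the y axis of rack, either way round below 0.2 rad) or (distance between can0 and slot2 below 0.014 m and angle between the y axis of can0 and the y axis of rack, either way round below 0.2 rad) or (distance between can0 and slot3 below 0.014 m and angle between the y axis of can0 and the y axis of rack, either way round below 0.2 rad) or (distance between can0 and slot4 below 0.014 m and angle between the y axis of can0 and the y axis of rack, either way round below 0.2 rad) or (distance between can0 and slot5 below 0.014 m and angle between the y axis of can0 and the y axis of rack, either way round below 0.2 rad)) and ((distance between can1 and slot0 below 0.014 m and angle between the y axis of can1 and the y axis of rack, either way round below 0.2 rad) or (distance between can1 and slot1 below 0.014 m and angle between the y axis of can1 and the y axis of rack, either way round below 0.2 rad) or (distance between can1 and slot2 below 0.014 m and angle between the y axis of can1 and the y axis of rack, either way round below 0.2 rad) or (distance between can1 and slot3 below 0.014 m and angle between the y axis of can1 and the y axis of rack, either way round below 0.2 rad) or (distance between can1 and slot4 below 0.014 m and angle between the y axis of can1 and the y axis of rack, either way round below 0.2 rad) or (distance between can1 and slot5 below 0.014 m and angle between the y axis of can1 and the y axis of rack, either way round below 0.2 rad)) and ((distance between can2 and slot0 below 0.014 m and angle between the y axis of can2 and the y axis of rack, either way round below 0.2 rad) or (distance between can2 and slot1 below 0.014 m and angle between the y axis of can2 and the y axis of rack, either way round below 0.2 rad) or (distance between can2 and slot2 below 0.014 m and angle between the y axis of can2 and the y axis of rack, either way round below 0.2 rad) or (distance between can2 and slot3 below 0.014 m and angle between the y axis of can2 and the y axis of rack, either way round below 0.2 rad) or (distance between can2 and slot4 below 0.014 m and angle between the y axis of can2 and the y axis of rack, either way round below 0.2 rad) or (distance between can2 and slot5 below 0.014 m and angle between the y axis of can2 and the y axis of rack, either way round below 0.2 rad)) and ((distance between can3 and slot0 below 0.014 m and angle between the y axis of can3 and the y axis of rack, either way round below 0.2 rad) or (distance between can3 and slot1 below 0.014 m and angle between the y axis of can3 and the y axis of rack, either way round below 0.2 rad) or (distance between can3 and slot2 below 0.014 m and angle between the y axis of can3 and the y axis of rack, either way round below 0.2 rad) or (distance between can3 and slot3 below 0.014 m and angle between the y axis of can3 and the y axis of rack, either way round below 0.2 rad) or (distance between can3 and slot4 below 0.014 m and angle between the y axis of can3 and the y axis of rack, either way round below 0.2 rad) or (distance between can3 and slot5 below 0.014 m and angle between the y axis of can3 and the y axis of rack, either way round below 0.2 rad)) and ((distance between can4 and slot0 below 0.014 m and angle between the y axis of can4 and the y axis of rack, either way round below 0.2 rad) or (distance between can4 and slot1 below 0.014 m and angle between the y axis of can4 and the y axis of rack, either way round below 0.2 rad) or (distance between can4 and slot2 below 0.014 m and angle between the y axis of can4 and the y axis of rack, either way round below 0.2 rad) or (distance between can4 and slot3 below 0.014 m and angle between the y axis of can4 and the y axis of rack, either way round below 0.2 rad) or (distance between can4 and slot4 below 0.014 m and angle between the y axis of can4 and the y axis of rack, either way round below 0.2 rad) or (distance between can4 and slot5 below 0.014 m and angle between the y axis of can4 and the y axis of rack, either way round below 0.2 rad)) and ((distance between can5 and slot0 below 0.014 m and angle between the y axis of can5 and the y axis of rack, either way round below 0.2 rad) or (distance between can5 and slot1 below 0.014 m and angle between the y axis of can5 and the y axis of rack, either way round below 0.2 rad) or (distance between can5 and slot2 below 0.014 m and angle between the y axis of can5 and the y axis of rack, either way round below 0.2 rad) or (distance between can5 and slot3 below 0.014 m and angle between the y axis of can5 and the y axis of rack, either way round below 0.2 rad) or (distance between can5 and slot4 below 0.014 m and angle between the y axis of can5 and the y axis of rack, either way round below 0.2 rad) or (distance between can5 and slot5 below 0.014 m and angle between the y axis of can5 and the y axis of rack, either way round below 0.2 rad)) and linear speed of each of can0, can1, can2, can3, can4, can5 below 0.03 m/s), for 0.3 s.
At the end, for the whole second after the job is handed in: every canister's centre is within 14 mm of one of the six places on the rack (three grooves, two gaps above them, one gap on top), its axis within 0.2 rad of the rack's y axis, all at rest; the lid is shut (within 0.05 rad) (all of step 2 and value of joint lid below 0.05 rad); the robot touches nothing.
It fails at once if the bottle is knocked away (distance of bottle from where it was at the start of the episode above 0.04 m).
It fails at once if the spanner is knocked away (distance of spanner from where it was at the start of the episode above 0.04 m).
It fails at once if the wafer box is knocked away (distance of waferbox from where it was at the start of the episode above 0.04 m).
Of can0, can1, can2, can3, can4, can5 only 4 to 6 are there at a start; the rules pass over those that are not, and their reading is None.
At some moment in a run one of can0, can1, can2, can3, can4, can5 may be knocked a few centimetres aside while the robot is not near it.
Once in a run the grip may slacken for a moment while it holds something.
It also fails if it takes over 210 s, if anything falls off the work surface, if the arm or the gripper's body presses on something with over 40 N, if the wrist force passes 120 N, or if a joint passes its speed limit or range.

## Working session

There is one attempt and no reset: what is moved stays moved. The work goes in short steps, each a Python script; the robot and the scene stay as the last script left them, time stands still between calls to the robot, and variables do not carry over. Pictures are saved under pics/ and viewed, at most 14 in all, crops included, and the job is handed in when it is done.

```bash
ls; mkdir -p pics; python3 - <<'E'
from station import *
import cv2,numpy as np
for n in ["top","scene"]:
    c=viewer.capture(n); cv2.imwrite(f"pics/{n}0.png",c["color"][:,:,::-1]); np.savez(f"{n}0.npz",**c)
    print(n,c["camera_matrix"].round(1).tolist(),c["T"].round(3).tolist(),[k for k in c])
print(readout.observe())
E
```

```text
pics
top [[542.9, 0.0, 336.9], [0.0, 542.9, 242.5], [0.0, 0.0, 1.0]] [[0.003, 0.994, -0.106, 0.359], [-1.0, 0.002, -0.015, 0.005], [-0.015, 0.106, 0.994, 1.468], [0.0, 0.0, 0.0, 1.0]] ['color', 'depth', 'camera_matrix', 'T']
scene [[438.3, 0.0, 316.1], [0.0, 438.3, 228.9], [0.0, 0.0, 1.0]] [[0.423, -0.602, 0.677, 1.297], [0.906, 0.296, -0.303, -0.329], [-0.018, 0.742, 0.671, 0.884], [0.0, 0.0, 0.0, 1.0]] ['color', 'depth', 'camera_matrix', 'T']
{'time': 0.1, 'joints': array([-1.47667801e+00,  1.04601653e-01,  9.65209993e-02,  1.56389888e+00,
        1.96391771e-05,  1.35313397e+00]), 'joint_velocities': array([ 0.00015829, -0.00328207,  0.00336019,  0.00123125, -0.00238836,
        0.00053494]), 'effort': array([ 6.31246847e-03, -5.58204997e+01,  5.04722357e+01,  1.28724606e-02,
       -2.64425307e-04, -2.62738575e-05]), 'tcp_pos': array([ 0.18406174, -0.57078074,  0.25560795]), 'ee_rot': array([[ 9.51788868e-01,  3.06753878e-01, -9.16448433e-05],
       [ 3.06753769e-01, -9.51788177e-01,  1.17981589e-03],
       [ 2.74686620e-04, -1.15104803e-03, -9.99999300e-01]]), 'wrist_force': array([-0.29408517,  0.26512255,  0.12889295]), 'torque': array([-0.0096683 ,  0.02702403,  0.00579251]), 'finger_force': 0.0, 'opening': 0.08518707460156702}
```

View pics/top0.png

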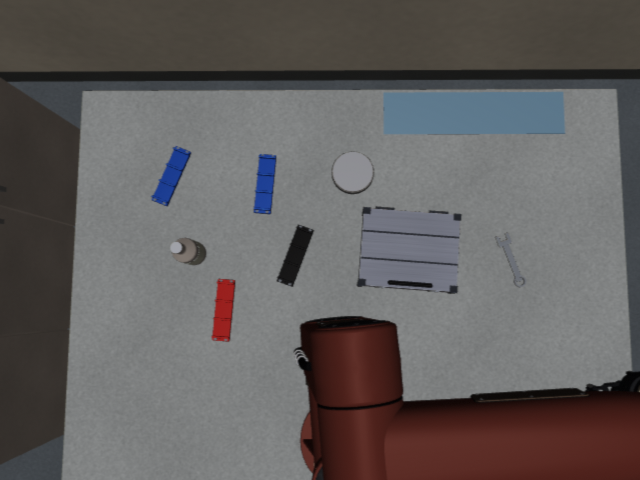

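View pics/scene0.png

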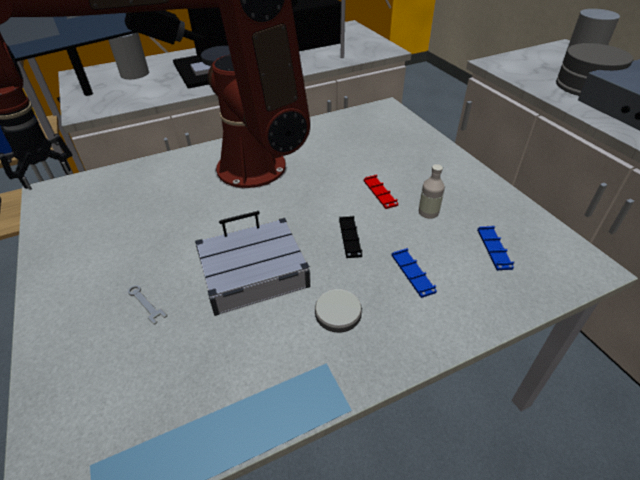

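The top view shows four objects with the rack's shape: black (295,255), red (224,310), and two blue ones (265,184) and (171,176). I choose the black one at (295,255). The case is at (410,250) with its handle at (410,284).

```bash
cat > h.py <<'E'
from station import *
import numpy as np, cv2
def world(c):
    K,T,d=c["camera_matrix"],c["T"],c["depth"]
    v,u=np.mgrid[:480,:640]
    p=np.stack([(u-K[0,2])/K[0,0]*d,-(v-K[1,2])/K[1,1]*d,-d],-1)
    return p@T[:3,:3].T+T[:3,3]
def ray(c,uv,z):
    """pixels -> world points on the plane at height z"""
    K,T=c["camera_matrix"],c["T"]; uv=np.atleast_2d(np.asarray(uv,float))
    r=np.stack([(uv[:,0]-K[0,2])/K[0,0],-(uv[:,1]-K[1,2])/K[1,1],-np.ones(len(uv))],-1)@T[:3,:3].T
    return T[:3,3]+r*((z-T[2,3])/r[:,2:])
def rect(xy):
    (c,(w,h),a)=cv2.minAreaRect((np.asarray(xy)*1000).astype(np.float32))
    return np.array(c)/1000,(round(w,1),round(h,1)),round(a,1)
E
python3 - <<'E'
from h import *
for n in ["top","scene"]:
    c=dict(np.load(n+"0.npz")); W=world(c); x,y,z=W[...,0],W[...,1],W[...,2]; g=c["color"].max(2)
    ok=c["depth"]>0
    print(n,"table z",np.median(z[ok&(abs(z)<.03)&(x>.3)&(x<.8)]))
    roi=(x>.37)&(x<.65)&(y<-.02)&(y>-.36)&ok
    m=roi&(z>.055)&(z<.095); print("lid",m.sum(),rect(W[m][:,:2]),np.median(z[m]))
    hm=roi&(z>.115)&(z<.145); print("bar",hm.sum(),rect(W[hm][:,:2]),np.median(z[hm]))
    k=((g<50)&(x>.35)&(x<.62)&(y>.03)&(y<.22)).astype(np.uint8)
    nn,l,s,ce=cv2.connectedComponentsWithStats(k); i=1+s[1:,4].argmax(); m=l==i
    print("rack",s[i],rect(ray(c,np.argwhere(m)[:,::-1],.015)[:,:2]),"z",np.percentile(z[m&ok],[5,50,95]))
    for nm,(bx,by) in dict(bottle=(.5,.4),wafer=(.68,-.03)).items():
        m=ok&(z>.02)&(abs(x-bx)<.12)&(abs(y-by)<.1); print(nm,m.sum(),W[m][:,:2].mean(0) if m.any() else 0)
    if n=="top": cv2.imwrite("pics/rackcrop.png",cv2.resize(c["color"][205:305,240:480,::-1],None,fx=3,fy=3,interpolation=2))
E
```

```text
top table z 0.0007052436274669338
lid 7516 (array([ 0.49244717, -0.15789281]), (254.0, 209.5), 85.9) 0.07900758970015953
bar 201 (array([ 0.40086774, -0.15031873]), (107.8, 11.0), 85.8) 0.1350262672008824
rack [278 226  35  60 944] (array([0.47989008, 0.1412399 ]), (44.9, 161.7), 69.8) z [0.00742804 0.01294396 0.02309064]
bottle 729 [0.47908762 0.40130418]
wafer 1885 [ 0.66906098 -0.03207238]
scene table z 0.0007409602971030771
lid 5987 (array([ 0.49560297, -0.15830283]), (254.3, 213.6), 85.5) 0.07893100117601182
bar 189 (array([ 0.40431348, -0.15175894]), (108.8, 14.6), 86.6) 0.13346452678520304
rack [340 217  22  41 599] (array([0.48979739, 0.13924176]), (45.5, 171.7), 69.5) z [0.00845053 0.01366436 0.02294587]
bottle 902 [0.50110967 0.40150465]
wafer 2397 [ 0.66580505 -0.04286414]
```

View pics/rackcrop.png

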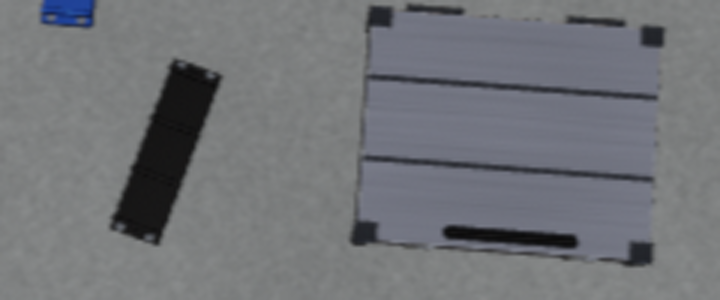

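The crop confirms it: a black plate with four cross bars, from (115,235) to (215,70), and the case with its handle bar at (510,237). The lid is 254 x 209 mm at z 79 mm, and the bar is 108 mm long at z 133 mm, which fits the sizes given.

```bash
cat >> h.py <<'E'
CC=np.array([.492,-.1573,0]); CY=np.radians(-4.1)
RC=np.array([[np.cos(CY),-np.sin(CY),0],[np.sin(CY),np.cos(CY),0],[0,0,1]])
def case(p): return CC+RC@np.asarray(p,float)
def down(ang,s=1):
    "tool down, closing axis (tool y) at angle ang in the table plane"
    y=s*np.array([np.cos(ang),np.sin(ang),0]); z=np.array([0,0,-1.])
    return np.stack([np.cross(y,z),y,z],1)
def bar(th): # bar centre, world, at lid angle th
    c,s=np.cos(th),np.sin(th); return case([.1-.19*c+.06*s,0,.07+.19*s+.06*c])
def tilt(a,s=1): # closing across bar, tool turned a about case y with the lid
    c,sn=np.cos(a),np.sin(a); z=RC@np.array([-sn,0,-c]); y=s*(RC@np.array([c,0,-sn]))
    return np.stack([np.cross(y,z),y,z],1)
def st():
    o=readout.observe(); return f"t={o['time']:.1f} tcp={o['tcp_pos'].round(3)} F={o['wrist_force'].round(1)} op={o['opening']*1000:.1f}"
E
python3 - <<'E'
from h import *
for s in (1,-1):
  for k in (0,.1,.2,.3):
    r=[]
    for th in np.linspace(0,1.85,8):
        R=tilt(k*th,s); q=ik(bar(th)-.006*R[:,2],R); r.append(None if q is None else q.round(2).tolist())
    print(s,k,[i for i,q in enumerate(r) if q is None],r[0],r[-1])
  for z in (.05,.1): print(ik(bar(1.8)+[0,0,z],tilt(0,s)) is not None)
E
```

```text
1 0 [] [-0.67, -0.43, -0.6, 1.4, 0.0, 0.98] [-0.42, 0.5, 0.54, 1.61, 0.0, 1.22]
1 0.1 [] [-0.67, -0.43, -0.6, 1.4, 0.0, 0.98] [-0.4, 0.84, 0.99, 1.9, -0.06, 1.25]
1 0.2 [7] [-0.67, -0.43, -0.6, 1.4, 0.0, 0.98] None
1 0.3 [6, 7] [-0.67, -0.43, -0.6, 1.4, 0.0, 0.98] None
True
True
-1 0 [] [-0.67, -0.43, -0.6, 1.4, 0.0, -2.16] [-0.42, 0.5, 0.54, 1.61, 0.0, -1.92]
-1 0.1 [] [-0.67, -0.43, -0.6, 1.4, 0.0, -2.16] [-0.4, 0.84, 0.99, 1.9, -0.06, -1.89]
-1 0.2 [7] [-0.67, -0.43, -0.6, 1.4, 0.0, -2.16] None
-1 0.3 [6, 7] [-0.67, -0.43, -0.6, 1.4, 0.0, -2.16] None
True
True
```

```bash
python3 - <<'E'
from h import *
R=tilt(0); off=np.array([0,0,.006])
manip.movep(bar(0)+[0,0,.09],R)
manip.move_straight(bar(0)+off,velocity=.15); print(st())
gripper_close(25); print(st())
for th in np.linspace(0,1.78,15)[1:]:
    manip.move_straight(bar(th)+off,velocity=.2)
    if abs(readout.observe()['wrist_force']).max()>40: print("high",th,st())
    if th>1.2: print(round(th,2),st())
c=viewer.capture("scene"); cv2.imwrite("pics/open.png",c["color"][:,:,::-1])
E
```

```text
t=2.5 tcp=[ 0.402 -0.151  0.137] F=[ 0.2 -0.4  1.1] op=85.1
t=3.2 tcp=[ 0.402 -0.151  0.136] F=[-4.6  0.8  3.9] op=9.8
1.27 t=6.0 tcp=[ 0.594 -0.165  0.276] F=[-1.4 -1.   6.3] op=9.7
1.4 t=6.2 tcp=[ 0.62  -0.167  0.274] F=[-0.5 -1.7  5. ] op=10.1
1.53 t=6.5 tcp=[ 0.644 -0.169  0.269] F=[ 1.2 -2.2  3.9] op=9.6
1.65 t=6.8 tcp=[ 0.668 -0.17   0.26 ] F=[ 1.7 -1.6  3.7] op=10.0
1.78 t=7.1 tcp=[ 0.691 -0.172  0.249] F=[ 1.9 -3.2  2.9] op=9.8
```

View pics/open.png

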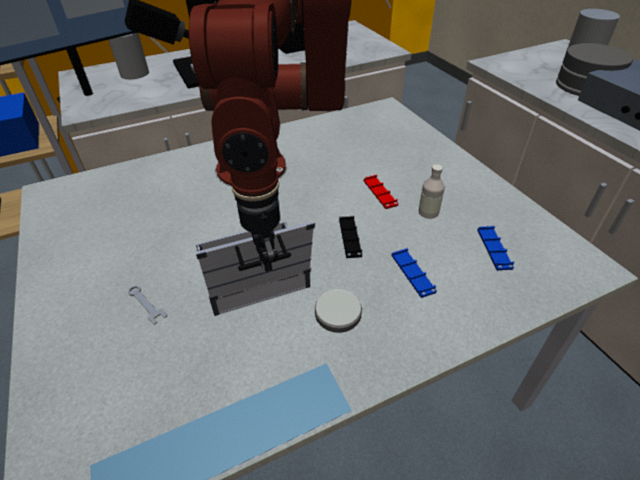

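The lid stands open, with the bar held at (262,260). Next I release it and move above the rack to look.

```bash
python3 - <<'E'
from h import *
release(); print(st())
p=readout.observe()['tcp_pos']; manip.move_straight(p+[.004,0,.09],velocity=.15); print(st())
manip.movep([.48,.12,.32],down(np.radians(69.8))); print(st(), readout.observe()['joints'].round(2))
for n in ["top","wrist"]:
    c=viewer.capture(n); cv2.imwrite(f"pics/{n}1.png",c["color"][:,:,::-1]); np.savez(f"{n}1.npz",**c)
E
python3 -c "
import cv2,numpy as np
a=cv2.imread('pics/top1.png')[170:330,200:480];b=cv2.imread('pics/wrist1.png')
a=cv2.resize(a,(560,320),interpolation=2);b=cv2.resize(b,(373,280))
o=np.zeros((600,560,3),np.uint8);o[:320]=a;o[320:,:373]=b;cv2.imwrite('pics/mix1.png',o)"
```

```text
t=7.8 tcp=[ 0.69  -0.171  0.249] F=[ 0.1  0.4 -0.1] op=84.9
t=8.6 tcp=[ 0.694 -0.171  0.338] F=[ 0.  -0.7  0. ] op=85.4
t=9.9 tcp=[0.481 0.119 0.32 ] F=[-0.4 -0.2  0.2] op=85.1 [-0.02 -0.19 -0.07  1.69 -0.    0.33]
```

View pics/mix1.png

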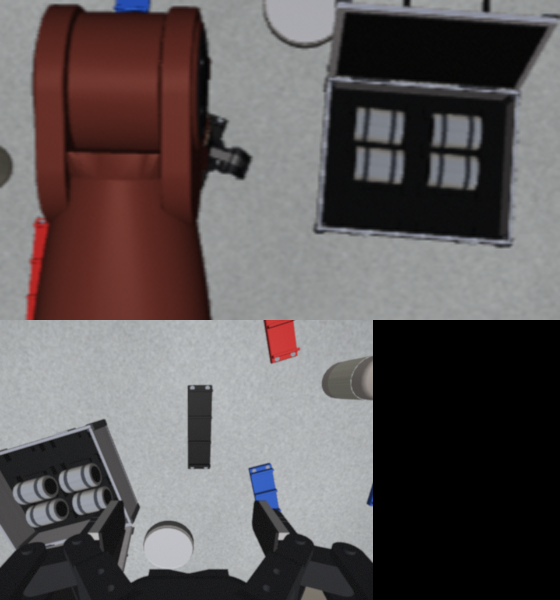

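Four canisters lie in the rear two nest rows, at crop pixels (380,127), (456,131), (380,165) and (454,169). The black rack is fully seen by the wrist camera at (200,427) in the mosaic.

```bash
cat >> h.py <<'E'
def cans(c):
    "canister centres and axis angles in the case, from depth: points above the nests"
    W=world(c); loc=(W-CC)@RC; g=c["color"].min(2)
    m=((abs(loc[...,0])<.09)&(abs(loc[...,1])<.115)&(loc[...,2]>.038)&(loc[...,2]<.075)&(c["depth"]>0))
    m=cv2.morphologyEx(m.astype(np.uint8),cv2.MORPH_OPEN,np.ones((3,3)))
    n,l,s,_=cv2.connectedComponentsWithStats(m); out=[]
    for i in range(1,n):
        if s[i,4]<60: continue
        P=W[l==i]; ce,sz,a=rect(P[:,:2]); out.append((ce,sz,a,P[:,2].max().round(3),(RC.T[:2,:2]@(ce-CC[:2])).round(3)))
    return out
E
python3 - <<'E'
from h import *
c=dict(np.load("top1.npz"))
for k in cans(c): print(k)
W=world(c); loc=(W-CC)@RC; m=(abs(loc[...,2]-.07)<.006)&(abs(loc[...,0])<.12)&(abs(loc[...,1])<.14)
print("rim",rect(W[m][:,:2]))
c=dict(np.load("wrist1.npz")); print(c["T"].round(3).tolist(),c["camera_matrix"].round(0).tolist()); W=world(c); g=c["color"].max(2); x,y,z=np.moveaxis(W,-1,0)
k=((g<75)&(abs(x-.48)<.11)&(abs(y-.14)<.09)&(z<.05)).astype(np.uint8)
n,l,s,_=cv2.connectedComponentsWithStats(k); i=1+s[1:,4].argmax(); m=l==i
print("rack",s[i],rect(W[m&(z>.006)][:,:2]),rect(ray(c,np.argwhere(m)[:,::-1],.012)[:,:2]),np.percentile(z[m],[5,50,95]))
t=m&(z>.018); n,l,s,_=cv2.connectedComponentsWithStats(t.astype(np.uint8))
for i in range(1,n):
    if s[i,4]>30: print("bar",s[i,4],W[l==i].mean(0).round(4),rect(W[l==i][:,:2]))
E
```

```text
(array([ 0.53843677, -0.10892273]), (63.2, 43.8), 84.5, np.float64(0.065), array([0.043, 0.052]))
(array([ 0.53101257, -0.20963277]), (62.5, 45.5), 88.3, np.float64(0.065), array([ 0.043, -0.049]))
(array([ 0.48616873, -0.10864533]), (63.0, 43.6), 85.3, np.float64(0.062), array([-0.009,  0.048]))
(array([ 0.47800131, -0.20523242]), (62.5, 44.4), 85.8, np.float64(0.063), array([-0.011, -0.049]))
rim (array([ 0.49358987, -0.15748645]), (252.9, 211.3), 85.8)
[[0.347, -0.895, -0.282, 0.409], [0.938, 0.331, 0.105, 0.145], [-0.001, -0.301, 0.954, 0.438], [0.0, 0.0, 0.0, 1.0]] [[377.0, 0.0, 323.0], [0.0, 377.0, 241.0], [0.0, 0.0, 1.0]]
rack [ 323  113   41  141 5248] (array([0.48135721, 0.14053458]), (42.9, 159.1), 69.7) (array([0.48127802, 0.14089491]), (43.5, 158.7), 69.7) [0.01102919 0.01253838 0.02251389]
bar 190 [0.4144 0.1648 0.0223] (array([0.41430237, 0.16489827]), (42.0, 4.0), 69.7)
bar 197 [0.459  0.1483 0.0222] (array([0.45920016, 0.14854935]), (42.5, 4.5), 69.6)
bar 190 [0.5039 0.1316 0.0221] (array([0.50395187, 0.13158408]), (41.8, 4.9), 69.7)
bar 166 [0.5487 0.1154 0.0217] (array([0.54911511, 0.11500528]), (42.1, 5.1), 69.4)
```

```bash
cat >> h.py <<'E'
RK=np.array([.4814,.1403,0]); RY=np.radians(-20.3)
RR=np.array([[np.cos(RY),-np.sin(RY),0],[np.sin(RY),np.cos(RY),0],[0,0,1]])
SL=[(-.048,.035),(0,.035),(.048,.035),(-.024,.0742),(.024,.0742),(0,.1135)]
def rackcans(c):
    W=world(c); loc=(W-RK)@RR
    m=((abs(loc[...,0])<.12)&(abs(loc[...,1])<.07)&(loc[...,2]>.046)&(loc[...,2]<.15)&(c["depth"]>0)).astype(np.uint8)
    m=cv2.morphologyEx(m,cv2.MORPH_OPEN,np.ones((3,3))); n,l,s,_=cv2.connectedComponentsWithStats(m)
    for i in range(1,n):
        if s[i,4]<40: continue
        P=loc[l==i]; print("  on rack",rect(P[:,:2]),"ztop",np.percentile(P[:,2],97).round(4))
def pick(ce,ang):
    "ce: canister centre xy, ang: axis angle (rad)"
    R=down(ang); p=np.array([ce[0],ce[1],.0])
    manip.movep(p+[0,0,.15],R); manip.move_straight(p+[0,0,.042],velocity=.15)
    gripper_close(45); print(" grip",st()); manip.move_straight(p+[0,0,.15],velocity=.15); print(" up",st())
    return .050<readout.observe()['opening']<.070
def place(i):
    x,z=SL[i]; p=RK+RR@np.array([x,0,0]); R=down(RY+np.pi/2)
    manip.movep(p+[0,0,max(.15,z+.07)],R); o=readout.observe()['opening']; print(" over",st())
    if not .050<o<.070: return False
    manip.move_straight(p+[0,0,z+.0105],velocity=.1); print(" at",st())
    release(); manip.move_straight(p+[0,0,z+.12],velocity=.2); return True
E
python3 - <<'E'
from h import *
if pick([.53101,-.20963],np.radians(86.5)): print(place(0))
c=viewer.capture("wrist"); rackcans(c); cv2.imwrite("pics/w2.png",c["color"][:,:,::-1])
t=viewer.capture("top")
for k in cans(t): print(k)
rackcans(t)
E
```

```text
grip t=12.6 tcp=[ 0.532 -0.21   0.043] F=[-0.4  0.6  5.5] op=61.7
 up t=13.5 tcp=[ 0.531 -0.209  0.149] F=[-0.5 -0.3 -2.4] op=61.3
 over t=14.9 tcp=[0.437 0.156 0.15 ] F=[-1.1 -1.3 -2.1] op=61.1
 at t=16.1 tcp=[0.437 0.157 0.046] F=[-0.1  0.1 -1.4] op=61.4
True
  on rack (array([-0.04694029, -0.00055909]), (63.3, 39.9), 90.0) ztop 0.0588
  on rack (array([-0.04884278, -0.04377375]), (23.3, 6.5), 15.5) ztop 0.1497
  on rack (array([-0.04894303,  0.04207973]), (7.1, 23.4), 73.0) ztop 0.1497
(array([ 0.53818573, -0.10915964]), (63.4, 43.9), 85.7, np.float64(0.065), array([0.043, 0.051]))
(array([ 0.48645541, -0.10822648]), (63.5, 43.3), 83.5, np.float64(0.063), array([-0.009,  0.049]))
(array([ 0.47776965, -0.20519174]), (62.8, 43.2), 85.1, np.float64(0.063), array([-0.011, -0.049]))
```

View pics/w2.png

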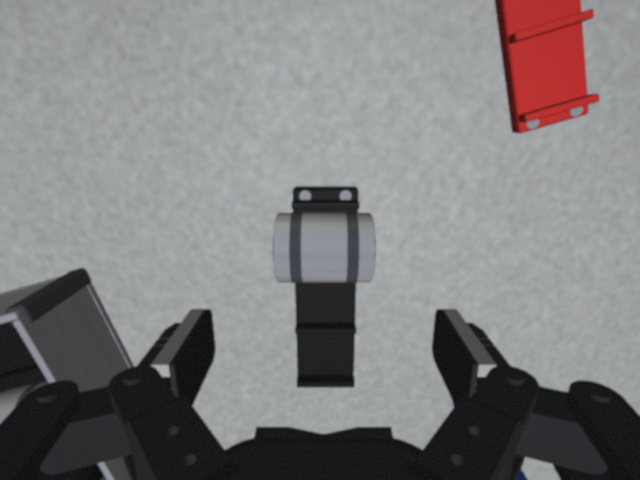

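The first canister sits square in groove 0 at (325,247), centred on the plate. I'll place the other two bottom canisters, re-measuring before each pick.

```bash
python3 - <<'E'
from h import *
for s in (1,2):
    t=viewer.capture("top"); k=cans(t)
    k=[q for q in k if 55<q[1][0]<70 and 35<q[1][1]<50 and abs(q[2]-86)<6]
    if len(k)!=4-s: print("look!",cans(t)); break
    q=max(k,key=lambda q:q[4][0]); print(s,q)
    if not (pick(q[0],np.radians(q[2])) and place(s)): print("FAIL"); break
    rackcans(viewer.capture("wrist"))
t=viewer.capture("top")
for q in cans(t): print(q)
E
```

```text
1 (array([ 0.53823822, -0.1090183 ]), (63.0, 44.9), 85.4, np.float64(0.064), array([0.043, 0.051]))
 grip t=19.6 tcp=[ 0.539 -0.109  0.043] F=[-0.2 -0.1  6.1] op=61.5
 up t=20.5 tcp=[ 0.538 -0.109  0.149] F=[-0.6 -0.3 -1.9] op=61.4
 over t=21.5 tcp=[0.482 0.14  0.15 ] F=[ 0.4  0.5 -2.2] op=61.6
 at t=22.7 tcp=[0.482 0.14  0.046] F=[ 0.2 -0.1 -1.3] op=61.3
  on rack (array([-0.04650321, -0.00060879]), (40.9, 62.0), 0.0) ztop 0.0588
  on rack (array([ 0.00154599, -0.00066265]), (63.3, 41.2), 88.9) ztop 0.0588
  on rack (array([-0.01113809, -0.0481669 ]), (1.1, 3.7), 1.4) ztop 0.1498
  on rack (array([-0.00023214, -0.04359698]), (22.8, 3.0), 6.4) ztop 0.1495
  on rack (array([-0.00043838,  0.04195384]), (3.8, 22.6), 81.8) ztop 0.1497
look! [(array([ 0.48504205, -0.10265919]), (43.8, 62.6), 3.6, np.float64(0.062), array([-0.011,  0.054])), (array([ 0.47808929, -0.20516418]), (63.0, 44.6), 85.1, np.float64(0.065), array([-0.01 , -0.049]))]
(array([ 0.48596796, -0.10248273]), (61.1, 43.2), 90.0, np.float64(0.064), array([-0.01 ,  0.054]))
(array([ 0.47838992, -0.20551981]), (63.2, 45.9), 85.7, np.float64(0.064), array([-0.01 , -0.049]))
```

The rectangle simply came out with its sides swapped, which tripped my check. I'll normalise that. One canister has shifted about 5 mm, so I'm using the fresh measurement.

```bash
python3 - <<'E'
from h import *
def meas():
    out=[]
    for q in cans(viewer.capture("top")):
        w,h=q[1]; a=q[2] if w>h else q[2]+90
        out.append((q[0],a,q[1],q[3],q[4]))
    return out
for s in (2,3):
    k=meas(); print(k)
    if len(k)!=4-s: print("look!"); break
    q=max(k,key=lambda q:q[4][1])
    if abs(q[1]-87)>12 or not(pick(q[0],np.radians(q[1])) and place(s)): print("FAIL"); break
    c=viewer.capture("wrist"); rackcans(c)
cv2.imwrite("pics/w4.png",c["color"][:,:,::-1]); print(meas(),st())
E
```

```text
[(array([ 0.48494299, -0.10265334]), 90.6, (45.0, 61.5), np.float64(0.062), array([-0.011,  0.054])), (array([ 0.47864676, -0.20488599]), 84.2, (63.4, 44.3), np.float64(0.063), array([-0.01 , -0.048]))]
 grip t=26.1 tcp=[ 0.486 -0.103  0.043] F=[-0.1 -4.6  4. ] op=61.5
 up t=27.0 tcp=[ 0.484 -0.102  0.148] F=[ 0.6  0.1 -3.2] op=61.6
 over t=27.9 tcp=[0.526 0.123 0.149] F=[-0.  -0.4 -3.3] op=61.5
 at t=29.1 tcp=[0.527 0.124 0.046] F=[ 0.4  0.1 -3.3] op=61.6
  on rack (array([-0.04635295, -0.00061619]), (40.4, 63.2), 0.0) ztop 0.0589
  on rack (array([ 0.00173874, -0.00095824]), (62.6, 40.9), 88.9) ztop 0.0588
  on rack (array([ 0.04962029, -0.00055289]), (63.3, 41.7), 90.0) ztop 0.0588
  on rack (array([ 0.04713857, -0.04385401]), (23.2, 6.7), 16.1) ztop 0.1497
  on rack (array([0.04694382, 0.04208985]), (6.9, 23.1), 73.2) ztop 0.1497
[(array([ 0.47779111, -0.20531805]), 87.3, (63.3, 44.5), np.float64(0.062), array([-0.011, -0.049]))]
 grip t=32.8 tcp=[ 0.479 -0.206  0.044] F=[-0.5  0.3  5.4] op=61.7
 up t=33.6 tcp=[ 0.477 -0.205  0.149] F=[ 0.4 -0.1 -1.2] op=62.1
 over t=35.0 tcp=[0.459 0.148 0.15 ] F=[-0.  -0.2 -1.3] op=61.5
 at t=35.8 tcp=[0.459 0.148 0.085] F=[-0.3 -3.6  2.5] op=61.8
  on rack (array([-0.02204688, -0.00097518]), (63.2, 88.0), 89.1) ztop 0.0979
  on rack (array([ 0.0495901 , -0.00041756]), (41.0, 61.9), 0.6) ztop 0.0588
[] t=36.9 tcp=[0.458 0.149 0.192] F=[-0.6 -0.2  0.3] op=85.4
```

View pics/w4.png

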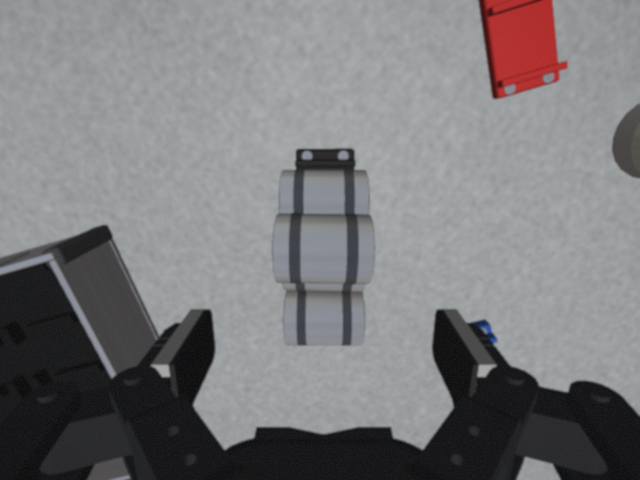

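All four are placed: three with tops at 58.8 mm, and the saddled one at (325,250) with its top at 97.9 mm. The depth check finds nothing left in the case, so I'll shut the lid.

```bash
python3 - <<'E'
from h import *
R=tilt(0); off=np.array([0,0,.006]); sh=RC@np.array([.006,0,0])
manip.movep([.45,-.08,.36],R)
manip.movep(bar(1.8)+sh+[0,0,.1],R)
manip.move_straight(bar(1.8)+sh+off,velocity=.08); print(st())
gripper_close(20); print(st())
op=readout.observe()['opening']
if op<.02:
    for th in np.linspace(1.8,0,15):
        manip.move_straight(bar(th)+off,velocity=.18)
        if th in(1.8,0) or abs(readout.observe()['wrist_force']).max()>30: print(round(th,2),st())
    release(); manip.move_straight(bar(0)+[0,0,.12],velocity=.15); print(st())
    manip.movep([.25,-.45,.35],down(np.radians(60)))
    for n in("top","scene"):
        c=viewer.capture(n); rackcans(c); cv2.imwrite(f"pics/{n}9.png",c["color"][:,:,::-1])
        W=world(c); l=(W-CC)@RC; m=(abs(l[...,0])<.08)&(abs(l[...,1])<.1)&(c["depth"]>0)&(l[...,2]<.1); print("lid z near/far",np.median(l[m&(l[...,0]<-.03)][:,2]),np.median(l[m&(l[...,0]>.03)][:,2]))
E
```

```text
t=40.5 tcp=[ 0.699 -0.172  0.248] F=[ 0.5  0.7 -0.4] op=85.3
t=41.2 tcp=[ 0.693 -0.172  0.248] F=[-35.3   2.8  11.9] op=10.5
1.8 t=41.4 tcp=[ 0.693 -0.172  0.248] F=[-4.6  1.8  4.1] op=10.1
0.0 t=45.5 tcp=[ 0.403 -0.151  0.137] F=[-0.8  1.8 -1.9] op=10.1
t=47.1 tcp=[ 0.402 -0.151  0.249] F=[-0.5 -0.7  0.2] op=85.4
  on rack (array([0.04804889, 0.00042918]), (62.4, 40.5), 89.1) ztop 0.062
  on rack (array([-2.36689301e-02, -1.94892883e-05]), (62.9, 90.0), 89.7) ztop 0.101
lid z near/far 0.079100268409658 0.07895948896899407
  on rack (array([-0.01630615,  0.00144177]), (63.1, 84.2), 88.9) ztop 0.099
  on rack (array([0.05360867, 0.00195292]), (62.8, 37.3), 89.1) ztop 0.0601
lid z near/far 0.0791070127797906 0.07933955129571901
```

```bash
ls pics/scene9.png && python3 -c "import cv2;import numpy as np;a=cv2.imread('pics/scene9.png');cv2.imwrite('pics/scene9c.png',a)"
```

```text
pics/scene9.png
```

View pics/scene9.png

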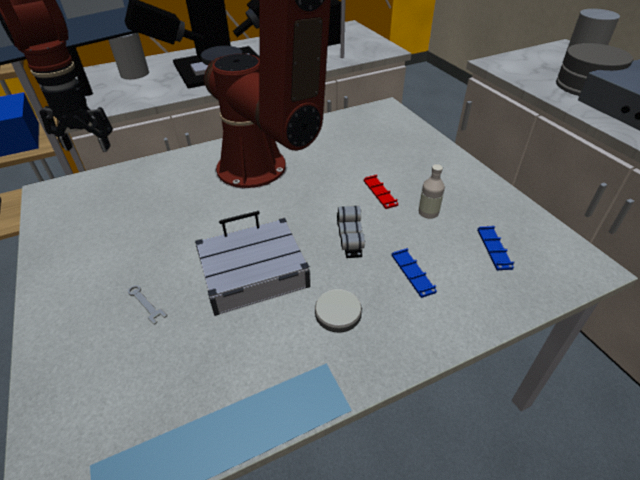

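The lid is shut, level at 79 mm, and the bystanders haven't moved. The stack at (350,230) is small in this view, so I'll zoom in once.

```bash
python3 -c "
import cv2,numpy as np
a=cv2.resize(cv2.imread('pics/scene9.png')[195:265,310:390],None,fx=5,fy=5,interpolation=2);b=cv2.resize(cv2.imread('pics/top9.png')[215:295,260:340],(400,350),interpolation=2)
cv2.imwrite('pics/z.png',np.hstack([a,b]))"
```

```text
(no output)
```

View pics/z.png

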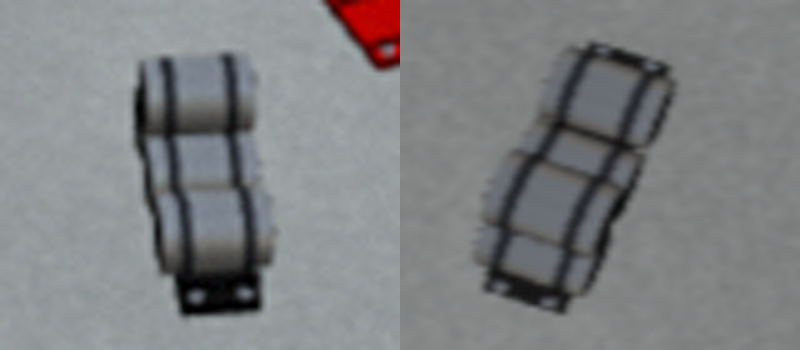

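The zoom shows slot 3's canister (left 195,95; right 550,205) saddled over grooves 0 and 1, with groove 2's at the far end, all square across the rack.

```bash
python3 -c "
from station import *
print(close_job())"
```

```text
the job is handed in; nothing more can be done
None
```

I stacked all four canisters found in the case on the black rack (three in the grooves, one saddled in the gap between grooves 0 and 1), shut the lid and handed the job in; no verdict was returned.

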